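Slide the collecting bottle under the water distiller's spout and start it

TASK

Get the water distiller going: with the fingertips, gently push the tall open amber bottle low on its body, so that it slides upright along the counter without tipping, until its mouth stands right under the distiller's spout and the water will run into it. Then, and not before, press the start button on the distiller's console fully down and let it go, leaving the bottle under the spout. Do not grip or lift the bottle, and do not move the other things on the counter.

Things in the scene. Friction and masses are not known exactly. Their poses are not given: they have to be found in the camera images.
- bottle: The tall, open, empty amber glass bottle; origin at the centre of its underside, z along its axis. Round, 224 mm high: straight body 62 mm across up to 160 mm, then a shoulder and a neck 44 mm across. 0.29 to 0.49 kg. Stands free on the counter (z = 0), friction 0.5 to 0.7: pushed at a height above about 40 mm it tips instead of sliding.
- bottle_mouth (a point): The centre of the bottle's open mouth, on its axis, 224 mm above its underside; the opening is 34 mm across. The bottle is taller than the fingers are long: a tool that points straight down beside it touches the upper bottle with the gripper's housing first; lean it back about 40 degrees, housing away from the bottle.
- spout (a point): The outlet (lower end) of the distiller's spout, a steel pipe 12 mm across that points straight down, 242 mm above the counter and 185 mm from the machine's axis; 18 mm above the mouth of a bottle that stands under it. Such a bottle is about 36 mm clear of the machine.
- distiller: The fixed distiller, an upright steel cylinder on the right of the counter, 236 mm across, 370 mm high, white base and fan head. Origin on its axis at counter level; its -x axis points along the spout arm (to world +y and a little +x). Its console, a low white box 38 mm high and 72 mm wide, sticks out from the base on the robot's side, 55 degrees from the spout arm, to 205 mm from the axis.
- start_top (a point): The centre of the top face of the start button, a round steel push button 30 mm across in a black collar on the console, facing up, about 60 mm above the counter; 65 mm from the steel wall of the machine, which rises beside it.
- start (a joint): Travel of the start button: 0 when out, 0.006 m when fully down. It springs back; fully down takes about 4 N.
- cap_mid (a point): The bottle's black screw cap, 47 mm across and 20 mm high, lying beside the distiller; the point is its centre. To be left alone.
- tape_mid (a point): A roll of paper tape lying flat, 100 mm across and 25 mm high; the point is its centre. To be left alone.
- can_mid (a point): A capped aluminium spray can, 53 mm across and 190 mm high, standing; the point is its centre, 95 mm up. To be left alone.

How it is judged:
On the way, in this order (a step that is already met when the one before it is completed fails the run):
1. the bottle stands upright and still with its mouth under the spout (horizontal distance between bottle_mouth and spout below 0.014 m and angle between bottle's own z axis and vertical below 0.05 rad and linear speed of bottle below 0.01 m/s), for 0.3 s.
2. the start button is pressed fully down (value of joint start above 0.005 m), for 0.05 s.
At the end, for the whole second after the job is handed in: The bottle stands upright (within 0.05 rad) and still on the counter, the axis of its mouth within 14 mm of the spout's outlet, and the start button, having been pressed at least 5 mm down after that, is out again (all of step 1 and value of joint start below 0.001 m); the robot touches nothing.
It fails at once if the bottle tips (over 0.2 rad) (angle between bottle's own z axis and vertical above 0.2 rad).
It fails at once if the bottle is lifted off the counter (height (world z) of bottle above 0.012 m).
It fails at once if the bottle is gripped or struck hard (over 20 N from the fingers) (contact force between the fingers and bottle above 20 N).
It fails at once if the start button is pressed before the bottle is under the spout (value of joint start above 0.003 m and horizontal distance between bottle_mouth and spout above 0.014 m).
It fails at once if the cap, the tape or the can is moved (over 15 mm) (distance of any of cap_mid, tape_mid, can_mid from where it was at the start of the episode above 0.015 m).
It also fails if it takes over 72 s, if anything falls off the work surface, if the arm or the gripper's body presses on something with over 40 N, if the wrist force passes 120 N, or if a joint passes its speed limit or range.

ROBOT

A 6-joint arm with a two-finger parallel gripper is mounted at the origin on the work surface. World frame = base frame: x ahead of the robot, y to its left, z up, the work surface at z = 0. Lengths are in m, angles in rad, forces in N, time in s.
With the tool pointing down it reaches from about 0.4 to 0.825 m from the base axis. Payload 7 kg.
Tool frame: the origin (TCP) lies at the very end of the fingers, on their centre line; the grasp point (between the pads) lies 19 mm behind it; z points along the fingers, x is the direction in which the jaws open and shut, and the axes are right-handed (so a half turn about z gives the same grasp; the last joint's range is limited). The gripper opens to 88 mm and grips with 3 to 60 N. Pads are 19 mm wide; open, the fingers measure 130 mm over their backs; the gripper's body (78 mm by 193 mm) begins 47 mm behind the grasp point.
Start: joints at [1.534, 0.359, 0.012, 0, -1.224, -0.288], TCP at [0.215, 0.64, 0.227] pointing down, gripper open.
Joint ranges: [-3.07, 3.07], [-1.43, 2.12], [-1.02, 1.25], [-3.03, 1.67], [-3.05, -0], [-3.03, 3.03]. Speed limits (rad/s): [2.39, 2.39, 3.01, 3.14, 3.14, 3.14].

INTERFACE

Orientations are given as [roll, pitch, yaw] about the fixed x, y, z axes, in that order (R = Rz(yaw) Ry(pitch) Rx(roll)).
In Python, from station import telemetry, grab_frame, arm, regions_of, pinpoint gives the robot as it stands. The module is installed in compiled form; this text tells all that it offers.
- The arm moves only by the shell command python3 -m inch 'ROWS' [FORCE]. ROWS is text: rows parted by semicolons, each of 7 numbers parted by spaces: the opening, from 0 (shut) to 1 (fully open), then the shift along the world's x, y, z in cm, then the turn, a rotation vector about the world's x, y, z in degrees. A call has 1 to 12 rows; each row is the pose to reach, as a shift and turn from the pose measured when the call began; what a row does not reach only later rows make up. A row lasts 1/8 s, in which the tool goes at most 62.5 mm and 10.7 degrees, less where a joint would pass 70% of its speed; a pose out of reach is approached as far as the arm can. A call with a gripper value outside its range is refused whole. The fingers move at their own pace and stop on an object; FORCE is the grip in N (left out, the last holds). Time passes only in rows, so rows that repeat a pose let the fingers close. It gives the time, the measured TCP pose, the force and the opening at its end, in the units of the state.
- telemetry.get_state(): the state, without advancing time (a new reading comes with each control period).
- grab_frame(name): name is "scene" or "top"; returns a dict with "pixels" (400x640x3 uint8, red, green, blue), "fx", "fy", "cx", "cy" (pixels), "R" (3x3) and "t" (3): a world point X has camera coordinates R X + t. Camera axes: x right, y down, z forward; pixel columns grow to the right and rows downward; lengths in m; the calibration is good to about 2 mm. A picture is of the moment at which its call begins. There is no depth.
- arm.job_done(): hands the job in, once; it reports no verdict.
Trained networks look in the newest picture that a camera, given by its name, has taken for a name from the list of things; names that differ only in an ending like _2 or _b are one class to them, and where a whole thing is asked for, a point or a joint stands for the part that bears it (a point fixed in the world has none). Each returns a list of dicts, best first, with "p" (0 to 1); they miss things now and then, are a little off and sometimes report something else, mostly with a low value. They report only what shows in the picture. A call takes as long as a camera call.
- regions_of(camera, name): "pixels" (400x640 bool, what is visible of it) and "bbox" ([left, top, right, bottom] in pixels, round what is visible of it).
- pinpoint(camera, name): "location" ([column, row] in pixels: a listed point, or the origin of a listed thing).
The state is a dict: "t": time; "q": joint angles; "qd": joint speeds; "joint_efforts": joint torques, N m; "eef_pos": TCP position; "ee_rot": TCP orientation; "force": force on the tool from outside, world axes, zero at the start; "moment": the same for the moment, N m; "width": finger opening in m.
Only numpy, scipy, OpenCV 4.12 (cv2) and the standard library are available. Lean on these libraries where they do the work, as an engineer would, in place of code of your own. Each camera call takes 0.05 s, during which the arm holds its last target. There are 200 camera calls.

## Working session

There is one attempt and no reset: what is moved stays moved. The work goes in short steps, Python scripts to look and compute and a shell command to move; the robot and the scene stay as the last step left them, time stands still between calls to the robot, and variables do not carry over. Pictures are saved under pics/ and viewed, about 8 in all and at most 12, crops included, and the job is handed in when it is done.

```bash
mkdir -p pics; cat > h.py <<'E'
import numpy as np, cv2
from station import telemetry, grab_frame, arm, regions_of, pinpoint
def ray(f,px):
    d=np.array([(px[0]-f["cx"])/f["fx"],(px[1]-f["cy"])/f["fy"],1.]); R=np.array(f["R"]); t=np.array(f["t"])
    return -R.T@t, R.T@d
def atz(f,px,z):
    c,d=ray(f,px); return c+d*(z-c[2])/d[2]
def tri(obs):
    A=np.zeros((3,3));b=np.zeros(3)
    for f,px in obs:
        c,d=ray(f,px); d=d/np.linalg.norm(d); P=np.eye(3)-np.outer(d,d); A+=P;b+=P@c
    return np.linalg.solve(A,b)
def proj(f,X):
    p=np.array(f["R"])@np.array(X)+np.array(f["t"]); return np.array([f["fx"]*p[0]/p[2]+f["cx"],f["fy"]*p[1]/p[2]+f["cy"]])
def save(f,name): cv2.imwrite("pics/"+name,f["pixels"][:,:,::-1])
E
python3 - <<'E'
from h import *
np.set_printoptions(precision=4,suppress=True)
F={c:grab_frame(c) for c in("scene","top")}
for c in F: save(F[c],c+"0.png"); print(c,ray(F[c],(320,200)))
Z=dict(bottle=0,bottle_mouth=.224,spout=.242,distiller=0,start_top=.06,cap_mid=.01,tape_mid=.0125,can_mid=.095)
for n,z in Z.items():
    o=[]
    for c in F:
        r=pinpoint(c,n)
        for k in r[:2]: print(n,c,round(k["p"],2),np.array(k["location"]),atz(F[c],k["location"],z))
        if r:o.append((F[c],r[0]["location"]))
    if len(o)==2: print("   tri",tri(o))
print(telemetry.get_state())
E
```

```text
scene (array([0.938 , 0.2386, 0.7342]), array([-0.4002, -0.4628, -0.7914]))
top (array([ 0.5447, -0.1328,  0.9947]), array([ 0.0497,  0.0249, -0.9985]))
bottle scene 0.87 [398.6 258.5] [0.538  0.0438 0.    ]
bottle top 0.94 [257.6 227.2] [0.5293 0.044  0.    ]
   tri [ 0.531   0.0434 -0.0092]
bottle_mouth scene 0.61 [422.6 196.8] [0.5385 0.048  0.224 ]
bottle_mouth top 0.7 [235.4 229.3] [0.5291 0.0461 0.224 ]
   tri [0.5302 0.0463 0.2155]
spout scene 0.7 [288.9 125.2] [ 0.617  -0.2295  0.242 ]
spout top 0.81 [381.9 178.7] [ 0.6205 -0.2283  0.242 ]
   tri [ 0.6196 -0.2273  0.245 ]
distiller scene 0.68 [263.5 155.1] [ 0.5858 -0.406   0.    ]
distiller scene 0.29 [372.5 365.4] [0.7385 0.1628 0.    ]
start_top scene 0.6 [327.8 141.2] [ 0.4581 -0.2897  0.06  ]
start_top top 0.55 [395.8 256.5] [ 0.462  -0.2801  0.06  ]
   tri [ 0.4643 -0.2799  0.0706]
cap_mid scene 0.62 [249.2 195.8] [ 0.6965 -0.3049  0.01  ]
tape_mid scene 0.83 [303.7 294.5] [ 0.7531 -0.0202  0.0125]
tape_mid scene 0.44 [245.2 196.8] [ 0.7065 -0.3066  0.0125]
tape_mid top 0.83 [289.5 137.7] [ 0.7453 -0.0355  0.0125]
   tri [ 0.7485 -0.0311 -0.0125]
can_mid scene 0.69 [377.3 364.4] [0.7574 0.1765 0.095 ]
can_mid top 0.88 [191.9 126.8] [0.7553 0.1744 0.095 ]
   tri [0.7563 0.176  0.0907]
{'t': 0.9, 'q': array([ 1.5341,  0.3586,  0.0119, -0.    , -1.2241, -0.2881]), 'qd': array([ 0.0012,  0.0001, -0.0007,  0.0005, -0.0001, -0.0008]), 'joint_efforts': array([ -0.0021, -58.2354,  29.3296,   7.0023,   0.0124,  -0.    ]), 'eef_pos': array([0.2154, 0.6397, 0.2266]), 'ee_rot': array([ 3.1416, -0.    , -1.8956]), 'force': array([-0.1395, -0.2779,  0.2179]), 'moment': array([ 0.0067,  0.0268, -0.0081]), 'width': 0.087259000750202}
```

View pics/scene0.png

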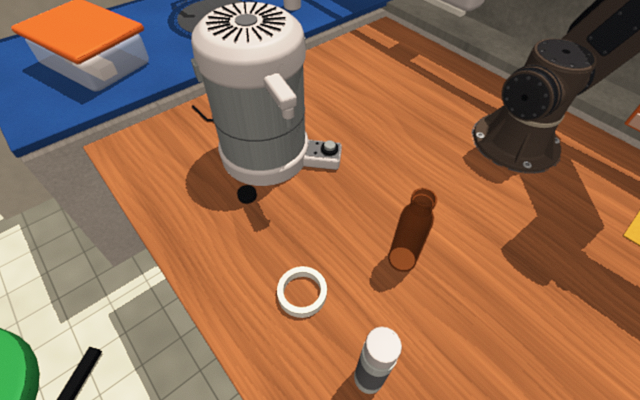

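View pics/top0.png

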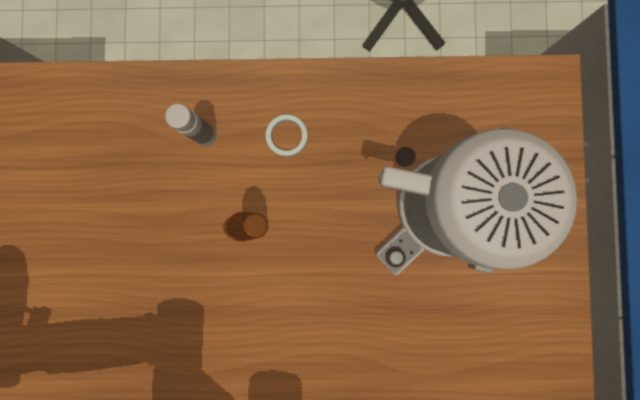

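Both views agree. The bottle is at about (0.532, 0.045), scene pixel (400, 258) and top pixel (257, 227). The spout is at about (0.619, -0.229), and the button at about (0.461, -0.283). The tape and can are well off the straight push line. Next I work out the approach pose: leaned 40°, jaws partly shut as a two-point cradle.

```bash
cat >> h.py <<'E'
from scipy.spatial.transform import Rotation as Rn
def push_rot(u,lean):
    z=np.array([*(np.sin(lean)*u),-np.cos(lean)]); x=-np.array([-u[1],u[0],0]); y=np.cross(z,x); return np.c_[x,y,z]
def delta(pos,Rt):
    s=telemetry.get_state(); R0=Rn.from_euler("xyz",s["ee_rot"]).as_matrix()
    print("shift cm",np.round((np.array(pos)-s["eef_pos"])*100,2),"turn deg",np.round(np.degrees(Rn.from_matrix(Rt@R0.T).as_rotvec()),1))
E
python3 - <<'E'
from h import *
b=np.array([.532,.045]);s=np.array([.619,-.229]);u=(s-b)/np.linalg.norm(s-b);print(u,np.linalg.norm(s-b))
R=push_rot(u,np.radians(40)); p=b-.10*u
delta([*p,.12],R)
E
```

```text
[ 0.30262929 -0.95310834] 0.2874804341168282
shift cm [ 28.63 -49.93 -10.66] turn deg [-29.6 -29.1 -51.5]
```

```bash
python3 -m inch '0.4 2.6 -4.5 0 -2.7 -2.6 -4.7; 0.4 5.2 -9 0 -5.4 -5.3 -9.4; 0.4 7.8 -13.6 0 -8.1 -7.9 -14; 0.4 10.4 -18.2 0 -10.8 -10.6 -18.7; 0.4 13 -22.7 0 -13.5 -13.2 -23.4; 0.4 15.6 -27.2 0 -16.1 -15.9 -28.1; 0.4 18.2 -31.8 0 -18.8 -18.5 -32.8; 0.4 20.8 -36.3 0 -21.5 -21.2 -37.4; 0.4 23.4 -40.9 0 -24.2 -23.8 -42; 0.4 26 -45.4 -3 -26.9 -26.5 -46.8; 0.4 28.6 -49.9 -6 -29.6 -29.1 -51.5; 0.4 28.6 -49.9 -10.7 -29.6 -29.1 -51.5'; python3 - <<'E'
from h import *
b=np.array([.532,.045]);s=np.array([.619,-.229]);u=(s-b)/np.linalg.norm(s-b)
R=push_rot(u,np.radians(40)); p=b-.075*u
delta([*p,.02],R); print(telemetry.get_state()["q"])
for c in("scene","top"): save(grab_frame(c),c+"1.png")
E
```

```text
t: 2.4
eef_pos: [0.5022, 0.1385, 0.1187]
ee_rot: [-2.442, 0.001, -2.838]
force: [-0.1, 1.6, -0.8]
width: 0.035
shift cm [ 0.71 -2.21 -9.87] turn deg [0.  0.1 0.2]
[ 0.99668003  0.37781298 -0.67585266  0.59303251 -1.09026702 -1.12866525]
```

View pics/scene1.png

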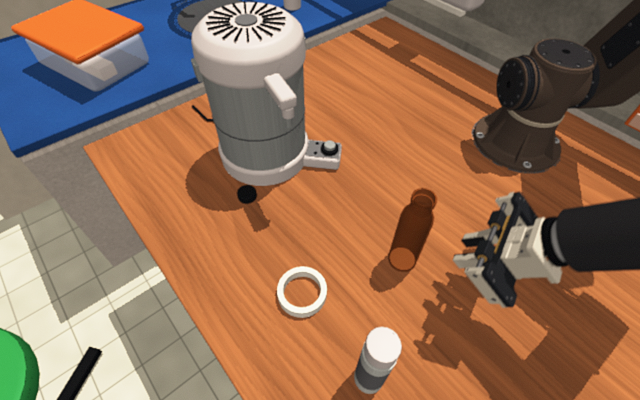

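The picture shows the gripper leaned back behind the bottle at about (490, 255), housing away from it. I descend and ease up to contact.

```bash
python3 -m inch '0.4 0 0 -4; 0.4 0.3 -1 -8' 2>&1 | tail -1; python3 -m inch '0.4 0.2 -0.7 -3 0 0 0; 0.4 0.5 -1.5 -6 0 0 0; 0.4 0.7 -2.2 -9 0 0 0; 0.4 0.7 -2.2 -9.8 0 0 0; 0.4 0.9 -2.9 -9.8 0 0 0; 0.4 1.1 -3.4 -9.8 0 0 0; 0.4 1.2 -3.9 -9.8 0 0 0; 0.4 1.4 -4.4 -9.8 0 0 0; 0.4 1.5 -4.9 -9.8 0 0 0; 0.4 1.7 -5.4 -9.8 0 0 0; 0.4 1.8 -5.8 -9.8 0 0 0; 0.4 2 -6.3 -9.8 0 0 0'
```

```text
invalid input at $[0]: expected 7 numbers
t: 4.0
eef_pos: [0.5205, 0.0751, 0.0185]
ee_rot: [-2.439, -0.005, -2.836]
force: [-0.7, 1.4, -0.5]
width: 0.0348
```

```bash
python3 -m inch '0.4 0.15 -0.5 0 0 0 0; 0.4 0.3 -1 0 0 0 0; 0.4 0.45 -1.45 0 0 0 0; 0.4 0.6 -1.9 0 0 0 0; 0.4 0.75 -2.4 0 0 0 0; 0.4 0.9 -2.9 0 0 0 0; 0.4 1.05 -3.35 0 0 0 0; 0.4 1.2 -3.8 0 0 0 0; 0.4 1.35 -4.3 0 0 0 0; 0.4 1.5 -4.8 0 0 0 0; 0.4 1.65 -5.25 0 0 0 0; 0.4 1.8 -5.7 0 0 0 0'; python3 - <<'E'
from h import *
F={c:grab_frame(c) for c in("scene","top")}
for c in F:
  save(F[c],c+"2.png")
  for n,z in(("bottle",0),("bottle_mouth",.224)):
    for k in pinpoint(c,n)[:1]: print(n,c,round(k["p"],2),k["location"],atz(F[c],k["location"],z))
E
```

```text
t: 5.5
eef_pos: [0.5386, 0.0178, 0.0185]
ee_rot: [-2.439, -0.005, -2.836]
force: [-0.7, 1.9, 0.6]
width: 0.0349
bottle_mouth scene 0.7 [390.8, 180.6] [ 0.55398927 -0.01263427  0.224     ]
bottle top 0.64 [282.1, 220.0] [ 0.54635165 -0.01566676  0.        ]
bottle_mouth top 0.67 [269.7, 222.0] [ 0.54238697 -0.01866302  0.224     ]
```

View pics/scene2.png

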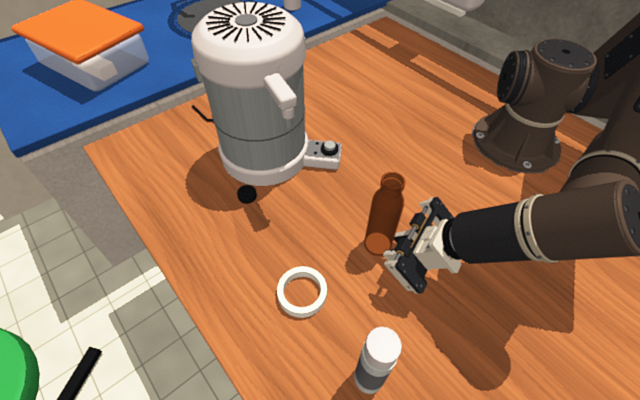

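The bottle is upright at about scene (380, 240) and seated in the finger cradle. I keep pushing.

```bash
python3 -m inch '0.4 0.2 -0.5 0 0 0 0; 0.4 0.45 -1.2 0 0 0 0; 0.4 0.7 -2 0 0 0 0; 0.4 0.95 -2.75 0 0 0 0; 0.4 1.2 -3.5 0 0 0 0; 0.4 1.45 -4.3 0 0 0 0; 0.4 1.7 -5.05 0 0 0 0; 0.4 1.95 -5.8 0 0 0 0; 0.4 2.2 -6.6 0 0 0 0; 0.4 2.45 -7.35 0 0 0 0; 0.4 2.7 -8.1 0 0 0 0; 0.4 2.85 -8.7 0 0 0 0' && python3 -m inch '0.4 0.15 -0.5 0 0 0 0; 0.4 0.4 -1.2 0 0 0 0; 0.4 0.65 -2 0 0 0 0; 0.4 0.9 -2.75 0 0 0 0; 0.4 1.15 -3.5 0 0 0 0; 0.4 1.4 -4.3 0 0 0 0; 0.4 1.65 -5.05 0 0 0 0; 0.4 1.9 -5.8 0 0 0 0; 0.4 2.15 -6.6 0 0 0 0; 0.4 2.4 -7.4 0 0 0 0; 0.4 2.6 -8 0 0 0 0; 0.4 2.7 -8.4 0 0 0 0'; python3 - <<'E'
from h import *
F={c:grab_frame(c) for c in("scene","top")}
for c in F:
  save(F[c],c+"3.png")
  for n,z in(("bottle",0),("bottle_mouth",.224),("spout",.242)):
    for k in pinpoint(c,n)[:1]: print(n,c,round(k["p"],2),k["location"],atz(F[c],k["location"],z))
E
```

```text
t: 7.3
eef_pos: [0.567, -0.0696, 0.0185]
ee_rot: [-2.439, -0.006, -2.836]
force: [-1.3, 2.2, -0.4]
width: 0.0348
t: 8.8
eef_pos: [0.5941, -0.1541, 0.0185]
ee_rot: [-2.439, -0.006, -2.836]
force: [-1.2, 1.4, 0.4]
width: 0.035
bottle scene 0.85 [308.8, 209.7] [ 0.60648684 -0.18538162  0.        ]
bottle_mouth scene 0.66 [306.8, 140.6] [ 0.60548496 -0.18848369  0.224     ]
spout scene 0.62 [288.2, 125.2] [ 0.61808851 -0.23033468  0.242     ]
bottle top 0.79 [353.2, 197.3] [ 0.6001625  -0.18874876  0.        ]
bottle_mouth top 0.69 [357.9, 192.2] [ 0.59721497 -0.18509748  0.224     ]
spout top 0.93 [380.3, 182.5] [ 0.61352681 -0.22523327  0.242     ]
```

View pics/scene3.png

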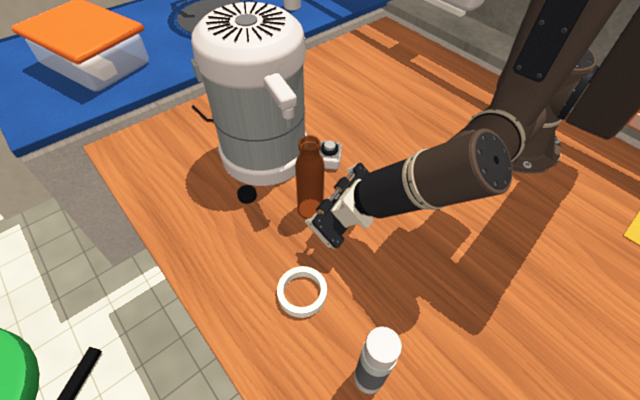

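The bottle is upright at about scene (310, 180), and the spout tip is at (288, 125). Both cameras give a remaining shift of about (1.4, -4.1) cm.

```bash
python3 -m inch '0.4 0.1 -0.4 0 0 0 0; 0.4 0.3 -0.9 0 0 0 0; 0.4 0.5 -1.5 0 0 0 0; 0.4 0.7 -2.1 0 0 0 0; 0.4 0.9 -2.6 0 0 0 0; 0.4 1.05 -3.1 0 0 0 0; 0.4 1.2 -3.5 0 0 0 0; 0.4 1.3 -3.8 0 0 0 0; 0.4 1.4 -4 0 0 0 0; 0.4 1.4 -4.1 0 0 0 0; 0.4 1.4 -4.1 0 0 0 0'; python3 - <<'E'
from h import *
F={c:grab_frame(c) for c in("scene","top")}
for c in F:
  for n,z in(("bottle",0),("bottle_mouth",.224),("spout",.242),("start_top",.06)):
    for k in pinpoint(c,n)[:1]: print(n,c,round(k["p"],2),k["location"],atz(F[c],k["location"],z))
a=cv2.resize(F["scene"]["pixels"][80:230,210:370],None,fx=3,fy=3,interpolation=2);b=cv2.resize(F["top"]["pixels"][130:280,320:430],None,fx=3,fy=3,interpolation=2)
cv2.imwrite("pics/c4.png",np.hstack([a,b])[:,:,::-1])
E
```

```text
t: 10.58
eef_pos: [0.608, -0.1945, 0.0186]
ee_rot: [-2.439, -0.006, -2.836]
force: [-0.1, 1.6, -0.1]
width: 0.0348
bottle scene 0.66 [293.1, 200.7] [ 0.61894506 -0.23118411  0.        ]
bottle_mouth scene 0.7 [290.2, 134.1] [ 0.61927248 -0.22382395  0.224     ]
spout scene 0.78 [288.3, 123.9] [ 0.61563254 -0.23326798  0.242     ]
start_top scene 0.43 [325.9, 141.5] [ 0.4626347  -0.29195352  0.06      ]
bottle top 0.71 [369.8, 191.6] [ 0.61370161 -0.22917708  0.        ]
bottle_mouth top 0.69 [379.9, 183.1] [ 0.61404571 -0.22667526  0.224     ]
spout top 0.75 [393.3, 257.4] [ 0.47648564 -0.24686474  0.242     ]
start_top top 0.42 [397.2, 258.3] [ 0.45792214 -0.283201    0.06      ]
```

View pics/c4.png

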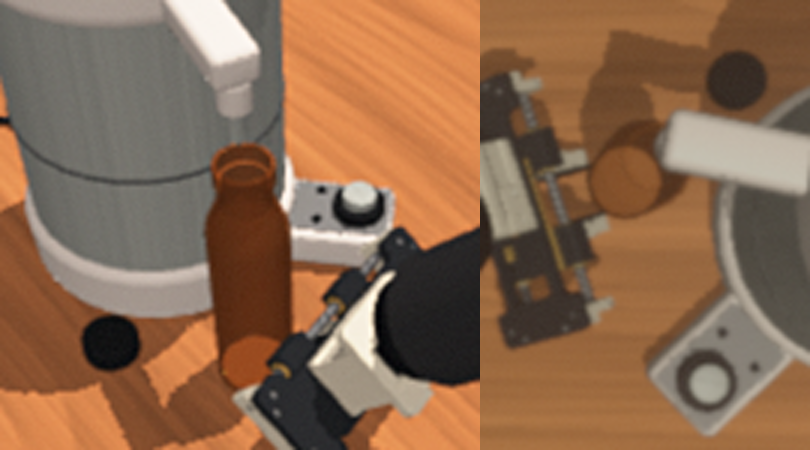

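The crop shows the bottle upright. Its mouth is at about scene (291, 133), and the thin spout pipe ends just above and behind it at about (289, 127). I check that residual in numbers.

```bash
python3 - <<'E'
from h import *
f=grab_frame("scene"); g=f["pixels"]
print(atz(f,(288.7,127.5),.242),atz(f,(291.3,133.3),.224))
for z in(.242,):
  for dy in(0,-.003,-.006): print(dy, proj(f,[.618,-.226+dy,.242]),proj(f,[.618,-.226,.224]))
cv2.imwrite("pics/c5.png",cv2.resize(g[95:150,260:325],None,fx=9,fy=9,interpolation=cv2.INTER_NEAREST)[:,:,::-1])
E
```

```text
[ 0.62137746 -0.22436114  0.242     ] [ 0.6161727  -0.22430258  0.224     ]
0 [289.57836045 126.32906367] [290.04760557 133.24593835]
-0.003 [288.6487029  125.53376434] [290.04760557 133.24593835]
-0.006 [287.72261201 124.74151621] [290.04760557 133.24593835]
```

View pics/c5.png

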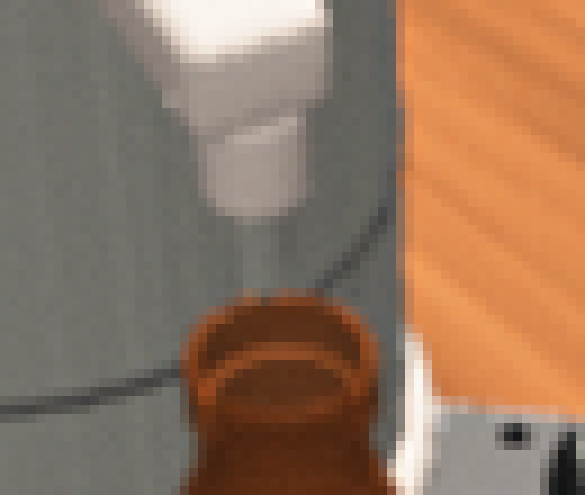

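The pipe (column 289.1) is about 2 px left of its coaxial place, so the residual is about 3–5 mm, well within 14 mm. I nudge 3 mm further, hold, then back off.

```bash
python3 -m inch '0.4 0.05 -0.1 0 0 0 0; 0.4 0.1 -0.2 0 0 0 0; 0.4 0.1 -0.25 0 0 0 0; 0.4 0.1 -0.25 0 0 0 0; 0.4 0.1 -0.25 0 0 0 0; 0.4 -0.1 0.3 0 0 0 0; 0.4 -0.5 1.5 0 0 0 0; 0.4 -1.3 4 0 0 0 0; 0.4 -2.5 8 0 0 0 0; 0.4 -3.5 11 4 0 0 0; 0.4 -4 12 10 0 0 0; 0.4 -4 12 16 0 0 0'; python3 - <<'E'
from h import *
S=[.4605,-.285]
F={c:grab_frame(c) for c in("scene","top")}
for c in F:
  for n,z in(("bottle",0),("bottle_mouth",.224),("spout",.242),("start_top",.06)):
    for k in pinpoint(c,n)[:1]: print(n,c,round(k["p"],2),k["location"],atz(F[c],k["location"],z))
a=cv2.resize(F["scene"]["pixels"][80:230,210:370],None,fx=3,fy=3,interpolation=2);b=cv2.resize(F["top"]["pixels"][130:280,320:430],None,fx=3,fy=3,interpolation=2)
cv2.imwrite("pics/c6.png",np.hstack([a,b])[:,:,::-1])
d=np.array([.617,-.229]) 
delta([S[0],S[1],.16],np.eye(3)); print(telemetry.get_state()["q"])
E
```

```text
t: 12.62
eef_pos: [0.567, -0.0721, 0.1795]
ee_rot: [-2.44, -0.008, -2.833]
force: [1.9, 0.2, -0.6]
width: 0.0351
bottle scene 0.73 [294.3, 203.1] [ 0.62119086 -0.22345003  0.        ]
bottle_mouth scene 0.67 [245.7, 196.5] [ 0.77331046 -0.14682792  0.224     ]
spout scene 0.87 [288.2, 124.8] [ 0.61738109 -0.23127318  0.242     ]
start_top scene 0.46 [328.1, 143.8] [ 0.46380287 -0.28191902  0.06      ]
bottle top 0.89 [370.7, 191.0] [ 0.61514407 -0.23137856  0.        ]
bottle_mouth top 0.69 [380.9, 181.4] [ 0.61724213 -0.22860123  0.224     ]
spout top 0.91 [384.2, 182.6] [ 0.61328003 -0.23238729  0.242     ]
start_top top 0.72 [394.1, 257.0] [ 0.4608824  -0.27626027  0.06      ]
shift cm [-10.7  -21.    -1.75] turn deg [  25.2 -162.    59.6]
[ 0.55296245  0.23271114 -0.78536828  0.85853998 -0.97308941 -0.89721986]
```

View pics/c6.png

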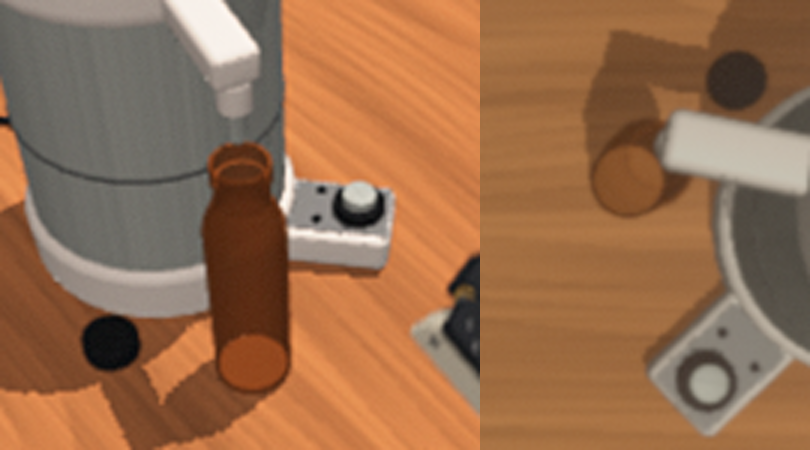

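The bottle stands free and upright with its mouth at top (381, 182), and the spout arm tip is at (383, 181). The button is at scene (330, 145), top (396, 258). Next I compute the press pose, with the tool leaned 10° away from the machine.

```bash
python3 - <<'E'
from h import *
f,g=grab_frame("scene"),grab_frame("top")
o=tri([(f,(329.7,145)),(g,(396,258))]); print(o, atz(f,(329.7,145),.06),atz(g,(396,258),.06))
r=np.array([-.684,.729]); delta([.461,-.281,.15],push_rot(-r/np.linalg.norm(r),np.radians(10)))
E
```

```text
[ 0.45798086 -0.28181665  0.05225258] [ 0.46351194 -0.2759928   0.06      ] [ 0.45861135 -0.28050719  0.06      ]
shift cm [-10.67 -20.61  -2.78] turn deg [26.6 15.1 25. ]
```

```bash
python3 -m inch '0 -4 0 2 3 2 3; 0 -8 0 2 6 3 5; 0 -12 -1 2 9 5 8; 0 -13 -4 2 12 7 11; 0 -13 -8 1 15 9 14; 0 -13 -12 0 18 10 17; 0 -12.5 -15 -1 21 12 20; 0 -11.5 -18 -2 24 14 23; 0 -10.6 -20.5 -2.8 26.6 15.1 25; 0 -10.6 -20.5 -2.8 26.6 15.1 25'; python3 - <<'E'
from h import *
r=np.array([-.684,.729]); delta([.461,-.279,.075],push_rot(-r/np.linalg.norm(r),np.radians(10)))
F={c:grab_frame(c) for c in("scene","top")}
a=cv2.resize(F["scene"]["pixels"][80:230,210:370],None,fx=3,fy=3,interpolation=2);b=cv2.resize(F["top"]["pixels"][130:280,320:430],None,fx=3,fy=3,interpolation=2)
cv2.imwrite("pics/c7.png",np.hstack([a,b])[:,:,::-1])
E
```

```text
t: 14.48
eef_pos: [0.462, -0.2821, 0.1486]
ee_rot: [-2.97, -0.001, -2.391]
force: [0.0, -0.5, 0.3]
width: 0.0
shift cm [-0.1   0.31 -7.36] turn deg [-0.1 -0.1  0.2]
```

View pics/c7.png

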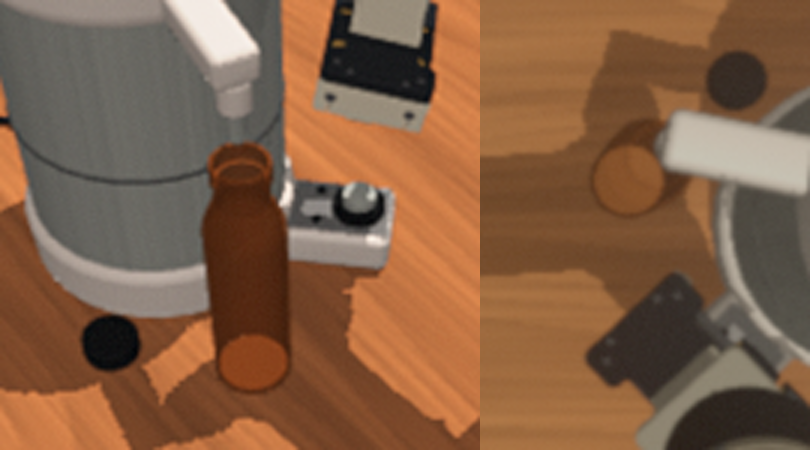

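The gripper is over the console and the bottle is undisturbed at scene (293, 165). I descend, and then step down slowly watching the force.

```bash
python3 -m inch '0 -0.1 0.3 -3 0 0 0; 0 -0.1 0.3 -6 0 0 0; 0 -0.1 0.3 -7.8 0 0 0; 0 -0.1 0.3 -8 0 0 0; 0 -0.1 0.3 -8.2 0 0 0; 0 -0.1 0.3 -8.4 0 0 0; 0 -0.1 0.3 -8.6 0 0 0; 0 -0.1 0.3 -8.8 0 0 0; 0 -0.1 0.3 -8.8 0 0 0'; python3 -m inch '0 0 0 -0.15 0 0 0; 0 0 0 -0.3 0 0 0; 0 0 0 -0.3 0 0 0'; python3 -m inch '0 0 0 -0.15 0 0 0; 0 0 0 -0.3 0 0 0; 0 0 0 -0.3 0 0 0'
```

```text
t: 15.7
eef_pos: [0.4601, -0.2776, 0.0611]
ee_rot: [-2.969, -0.001, -2.39]
force: [0.6, 0.7, 1.5]
width: 0.0003
t: 16.08
eef_pos: [0.4602, -0.2776, 0.0581]
ee_rot: [-2.968, -0.001, -2.39]
force: [0.0, 0.5, 2.8]
width: 0.0002
t: 16.45
eef_pos: [0.4603, -0.2777, 0.0554]
ee_rot: [-2.968, -0.001, -2.39]
force: [-2.2, 2.6, 8.5]
width: 0.0005
```

```bash
python3 -m inch '0 0 0 -0.1 0 0 0; 0 0 0 -0.15 0 0 0; 0 0 0 -0.15 0 0 0'; python3 - <<'E'
from h import *
F={c:grab_frame(c) for c in("scene","top")}
a=cv2.resize(F["scene"]["pixels"][80:180,270:400],None,fx=5,fy=5,interpolation=2)
cv2.imwrite("pics/c8.png",a[:,:,::-1])
E
```

```text
t: 16.82
eef_pos: [0.4604, -0.2777, 0.0549]
ee_rot: [-2.967, -0.001, -2.39]
force: [-6.1, 5.7, 17.5]
width: 0.0005
```

View pics/c8.png

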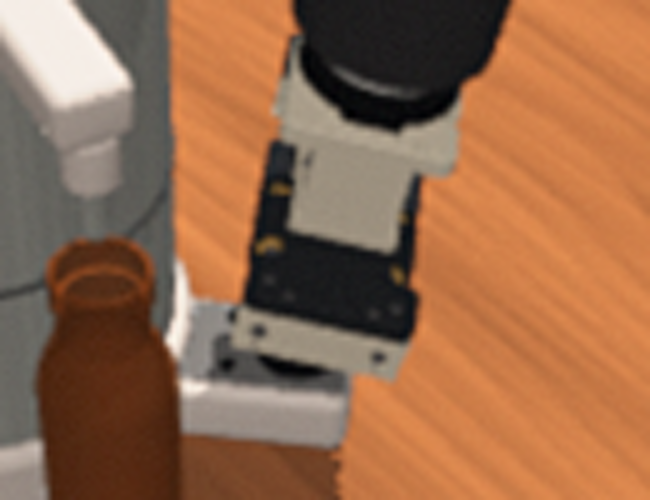

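There is a hard stop at TCP z ≈ 0.055, and the picture shows the fingertips squarely on the button at scene (333, 149). I release slowly and read where contact ends, to confirm the full 6 mm travel.

```bash
for i in 1; do python3 -m inch '0 0 0 0.2 0 0 0; 0 0 0 0.2 0 0 0'; python3 -m inch '0 0 0 0.2 0 0 0; 0 0 0 0.2 0 0 0';python3 -m inch '0 0 0 0.2 0 0 0; 0 0 0 0.2 0 0 0'; python3 -m inch '0 0 0 0.15 0 0 0; 0 0 0 0.15 0 0 0'; python3 -m inch '0 0 0 0.15 0 0 0; 0 0 0 0.15 0 0 0'; python3 -m inch '0 0 0 0.5 0 0 0; 0 0 0 0.5 0 0 0'; done | grep -E "eef|force"
```

```text
eef_pos: [0.4603, -0.2777, 0.057]
force: [-1.9, 1.1, 2.6]
eef_pos: [0.4603, -0.2777, 0.0589]
force: [-1.0, 0.4, 1.9]
eef_pos: [0.4603, -0.2777, 0.0609]
force: [0.8, 0.5, 1.9]
eef_pos: [0.4603, -0.2777, 0.0624]
force: [0.1, -0.1, 0.4]
eef_pos: [0.4603, -0.2777, 0.064]
force: [0.4, -0.7, 0.0]
eef_pos: [0.4607, -0.2778, 0.0695]
force: [1.0, -0.2, -0.4]
```

Contact ends at z ≈ 0.061–0.062 against a stop at 0.0549. That is 6–7 mm, so the button went fully down. I retreat and make a last check.

```bash
python3 -m inch '0 -0.5 0.5 3 0 0 0; 0 -1 1 7 0 0 0; 0 -2 3 12 0 0 0; 0 -3 6 16 0 0 0; 0 -4 10 18 0 0 0; 0 -5 14 20 0 0 0; 0 -5 14 20 0 0 0; 0 -5 14 20 0 0 0'; python3 - <<'E'
from h import *
F={c:grab_frame(c) for c in("scene","top")}
for c in F:
  for n,z in(("bottle",0),("bottle_mouth",.224),("spout",.242),("cap_mid",.01),("tape_mid",.0125),("can_mid",.095)):
    for k in pinpoint(c,n)[:1]: print(n,c,round(k["p"],2),k["location"],atz(F[c],k["location"],z))
save(F["scene"],"s9.png")
E
```

```text
t: 19.42
eef_pos: [0.4106, -0.1376, 0.2693]
ee_rot: [-2.967, -0.0, -2.389]
force: [0.6, -0.3, -0.3]
width: 0.0007
bottle scene 0.83 [292.8, 201.0] [ 0.6200761  -0.23091512  0.        ]
bottle_mouth scene 0.75 [288.0, 130.2] [ 0.6157452  -0.23573573  0.224     ]
spout scene 0.81 [289.4, 125.9] [ 0.61751228 -0.22721904  0.242     ]
cap_mid scene 0.73 [372.5, 362.8] [0.73807669 0.16069935 0.01      ]
tape_mid scene 0.66 [302.4, 294.9] [ 0.75564997 -0.02123975  0.0125    ]
can_mid scene 0.72 [375.2, 361.7] [0.75704296 0.17145316 0.095     ]
bottle top 0.58 [370.0, 193.2] [ 0.60980352 -0.22961065  0.        ]
bottle_mouth top 0.69 [379.6, 185.7] [ 0.60913951 -0.22604066  0.224     ]
spout top 0.97 [380.0, 180.6] [ 0.61703919 -0.22473344  0.242     ]
cap_mid top 0.68 [405.0, 158.9] [ 0.69132747 -0.31397757  0.01      ]
tape_mid top 0.76 [287.9, 138.7] [ 0.7429426  -0.03156846  0.0125    ]
can_mid top 0.89 [189.9, 129.6] [0.74907118 0.17883134 0.095     ]
```

View pics/s9.png

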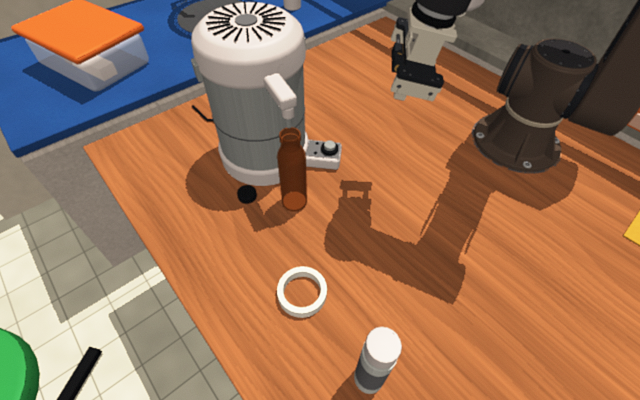

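The bottle stands upright under the spout at scene (291, 165). The button is out at (330, 147), the other things are where they were, and the arm is clear. I hand in.

```bash
python3 -c "
from station import arm; print(arm.job_done())"
```

```text
the job is handed in; nothing more can be done
None
```

The bottle is standing under the distiller's spout, and the start button has been pressed once and let go. I handed the job in at about 19.5 s on the robot's clock; no verdict is reported.

**Bottle:** I slid it about 29 cm with the half-shut fingertips, touching it about 25 mm above the counter with the tool leaned back 40°. It stood upright in every picture. The last picture shows it upright under the spout with the arm clear.

**Position check:** My final estimates of the gap between mouth and spout disagree somewhat. The last detections gave about 8–9 mm from each camera, in different directions, and their average is about 6 mm. Close-up pixel measurements and the finger position gave about 3–5 mm before a last 3 mm nudge towards the spout. All of these are inside the 14 mm limit.

**Button:** The press met a hard stop, with the force rising to 17.5 N. On release, contact ended 6–7 mm higher, which fits the full 6 mm travel. The button looked out again in the last picture, but I had no direct reading of its position.

**Other things:** The tape and can were detected within about 8 mm of where they started, which is within the detector's scatter. For the cap, the scene-camera detector locked onto the can instead. The other camera and the picture show it unmoved.

One early move command was malformed and refused. It had no effect.

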